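# Load the slide carrier into the slide scanner

## Task

Draw the slide carrier out of its storage sleeve by the rounded nose that sticks out, lay it flat on the bench clear of the sleeve and let go of it. Then, from its tail, slide it nose first into the slot of the slide scanner and push it fully home, past the sprung catches, until its flange sits flush against the scanner's front; then leave it. Keep the carrier level, do not ram it, and leave the jar, the dish and the beaker where they are.

Things in the scene. Friction and masses are not known exactly. Their poses are not given: they have to be found in the camera images.
- carrier_mid (a point): Slide carrier: loose light-grey metal bar, 166 mm long overall, about 0.22 kg, glass slide on top. Point midway along it, 15 mm above its underside. +x to its nose, z up. Body from -37 to +83 mm along x, 35 mm wide, 28 mm high; flange from -45 to -37 mm, 54 mm wide, 34 mm high. Starts in the sleeve, tail inside, about 74 mm of the nose end sticking out.
- carrier_nose (a point): Tip of the carrier's nose, 15 mm up, 83 mm ahead of carrier_mid. Seen from above the nose is half-round, radius 17.5 mm. Both sides of the body have a shallow catch notch, 13 mm long, centred 29.5 mm behind this tip.
- carrier_tab (a point): Middle of the carrier's tail tab (its handle), 64 mm behind carrier_mid, 15 mm up. The tab is 38 mm long, 24 mm wide, 30 mm high, and ends 83 mm behind carrier_mid. Inside the sleeve at the start.
- scanner_mouth (a point): Slide scanner, grey box with a white top fixed to the bench: 140 mm deep, 110 wide, 58 high. Point on its front face at bench level, middle of the slot; +x straight into the slot. Slot 38 mm wide, 32 high, 124 deep, floored by the bench. Only the carrier's body fits; its flange is the stop: fully home, the flange lies on the front face and carrier_mid is 37 mm inside, tab outside.
- scanner_catch (a point): Two sprung rollers hidden in the slot's sides, 90 mm behind the front face. The nose meets them about 24 mm before home: the push rises to about 10 to 15 N, falls to about 6 N as they ride on the sides, and they click into its notches in the last 5 mm; after that only the flange stops it.
- sleeve_mouth (a point): Storage sleeve, a bare aluminium tunnel fixed to the bench, 100 mm long, 70 mm wide (98 mm over its foot flanges), 44 mm high, inside 62 mm wide and 40 mm high. This point is at bench level in the middle of its open end. +x points out of the sleeve, the way the carrier is drawn.
- jar_a_mid (a point): White sample jar with a screw lid, 70 mm wide, 103 mm high, bystander; point half-way up.
- petri_a_mid (a point): Lidded petri dish, 62 mm wide, 12 mm high, bystander; point at its centre.
- beaker_50_mid (a point): Small beaker, 48 mm wide, 58 mm high, bystander; point half-way up.
Not all that is in view belongs to the job. What is shaped like the part that bears sleeve_mouth but orange is not meant.

How it is judged:
On the way:
1. the carrier lies flat on the bench, clear of the sleeve, let go and not yet home (horizontal distance between carrier_mid and sleeve_mouth above 0.09 m and height (world z) of carrier_mid below 0.019 m and angle between carrier_mid's own z axis and vertical below 0.08 rad and x of carrier_mid in the frame of scanner_mouth below 0.02 m and contact force between the fingers and carrier below 0.05 N and linear speed of carrier below 0.02 m/s), for 0.2 s.
At the end, for the whole second after the job is handed in: The carrier rests level in the scanner's slot, nose first, its flange within 2.2 mm of the scanner's front, centred within 4 mm and straight within 0.06 rad, at rest (x of carrier_mid in the frame of scanner_mouth between 0.0348 and 0.04 m and y of carrier_mid in the frame of scanner_mouth between -0.004 and 0.004 m and angle between the x axis of carrier_mid and the x axis of scanner_mouth, either way round below 0.06 rad and height (world z) of carrier_mid below 0.019 m and angle between carrier_mid's own z axis and vertical below 0.06 rad and linear speed of carrier below 0.01 m/s); the robot touches nothing.
It fails at once if the carrier is tipped more than 0.5 rad (angle between carrier_mid's own z axis and vertical above 0.5 rad).
It fails at once if the carrier is rammed against the scanner (more than 60 N) (contact force between carrier and scanner above 60 N).
It fails at once if the jar is moved more than 20 mm (distance of jar_a_mid from where it was at the start of the episode above 0.02 m).
It fails at once if the dish is moved more than 20 mm (distance of petri_a_mid from where it was at the start of the episode above 0.02 m).
It fails at once if the beaker is moved more than 20 mm (distance of beaker_50_mid from where it was at the start of the episode above 0.02 m).
It also fails if it takes over 61 s, if anything falls off the work surface, if the arm or the gripper's body presses on something with over 40 N, if the wrist force passes 120 N, or if a joint passes its speed limit or range.

## Robot

A 6-joint arm with a two-finger parallel gripper is mounted at the origin on a cart in front of the work surface, level with it; the furniture and walls round the work are solid. World frame = base frame: x ahead of the robot, y to its left, z up, the work surface at z = 0. Lengths are in m, angles in rad, forces in N, time in s.
With the tool pointing down it reaches from about 0.3 to 0.875 m from the base axis. Payload 6.4 kg.
Tool frame: the origin (TCP) lies on the centre line of the jaws, within the pads' length; the fingertips stand 11 mm ahead of it and the grasp point (between the pads) lies 8 mm behind it; x points along the fingers, y is the direction in which the jaws open and shut, and the axes are right-handed (so a half turn about x gives the same grasp; the last joint's range is limited). The gripper opens to 85 mm and grips with 20 to 120 N. Pads are 22 mm wide; open, the fingers measure 114 mm over their backs; the gripper's body (76 mm by 85 mm) begins 54 mm behind the grasp point. The pads swing forward as they close: fully open they stand 13 mm farther back than shut.
Start: joints at [1.126, 0.181, 1.607, -0, 1.354, -0.206], TCP at [0.136, 0.559, 0.242] pointing down, gripper open.
Joint ranges: [-2.99, 2.99], [-0.89, 2.07], [0.3, 2.58], [-1.14, 4.28], [0, 2.63], [-3.12, 3.12]. Speed limits (rad/s): [2.57, 2.57, 3.01, 3.14, 3.14, 3.14].

## Interface

Orientations are given as a unit quaternion [w, x, y, z].
In Python, from bench import ctrl, camera, hand_in gives the robot as it stands. The module is installed in compiled form; this text tells all that it offers.
- The arm moves only by the tool drive_tool, never from a script. Its argument "increments" is a list of rows, each a list of 7 numbers: the shift along the tool's x, y, z in m, then the turn, a rotation vector about the tool's x, y, z in degrees, then the gripper's target within -1 to 1 (fully open at 1, half-way at 0, shut at -1). In form: [[dx, dy, dz, rx, ry, rz, claw], ...]. A call has 1 to 10 rows; each row shifts and turns the commanded pose from where the row before left it, along the tool's axes as they then stand; what a row does not reach is not made up. A row lasts 1/8 s, in which the tool goes at most 62.5 mm and 10.7 degrees, less where a joint would pass 70% of its speed; a pose out of reach is approached as far as the arm can. A call is refused whole if a number of a shift passes 0.0625 or a number of a turn 10.7, either way. A call with a gripper value outside its range is refused whole. The fingers move at their own pace and stop on an object; the grip force is fixed at half the most. Time passes only in rows, so rows that do not move let the fingers close. It gives the time, the measured TCP pose, the force and the opening at its end, in the units of the state.
- ctrl.get_obs(): the state, without advancing time (a new reading comes with each control period).
- camera(name): name is "side" or "top"; returns a dict with "img" (400x640x3 uint8, red, green, blue), "depth" (400x640 float32, m along the optical axis (not along the pixel's ray), 0 where there is no reading), "fx", "fy", "cx", "cy" (pixels), "k1" (the pictures are not rectified: a ray, as slopes to the right and down, at radius r is drawn at 1 + k1 r^2 times it, then the intrinsics apply), "world_from_camera" (4x4, takes a point from camera to world coordinates). Camera axes: x right, y down, z forward; pixel columns grow to the right and rows downward; lengths in m; the calibration is good to about 2 mm. A picture is of the moment at which its call begins.
- hand_in(): hands the job in, once; it reports no verdict.
The state is a dict: "time_s": time; "q": joint angles; "dq": joint speeds; "joint_efforts": joint torques, N m; "eef_pos": TCP position; "eef_rot": TCP orientation; "wrist_force": force on the tool from outside, world axes, zero at the start; "torque": the same for the moment, N m; "opening": opening from 0.0 (shut) to 1.0 (fully open).
Only numpy, scipy, OpenCV 4.12 (cv2) and the standard library are available. Lean on these libraries where they do the work, as an engineer would, in place of code of your own. Each camera call takes 0.05 s, during which the arm holds its last target.

## Working session

There is one attempt and no reset: what is moved stays moved. The work goes in short steps, Python scripts to look and compute and a tool call to move; the robot and the scene stay as the last step left them, time stands still between calls to the robot, and variables do not carry over. Pictures are saved under pics/ and viewed, and the job is handed in when it is done.

Besides the shell and the picture viewer there is one more tool, called after ">>>" as name(argument=value, ...) on one line, values as JSON. drive_tool: Moves the arm, as the interface text tells. Its arguments: {"type":"object","properties":{"increments":{"type":"array","items":{"type":"array","items":{"type":"number"}}}},"required":["increments"]}

```bash
mkdir -p pics; cat > h.py <<'E'
import numpy as np, cv2, pickle
def grab(name,save=True):
    from bench import camera
    c=camera(name); pickle.dump(c,open(f'{name}.pkl','wb')); return c
def load(name): return pickle.load(open(f'{name}.pkl','rb'))
def K(c): return np.array([[c['fx'],0,c['cx']],[0,c['fy'],c['cy']],[0,0,1.]]),np.array([c['k1'],0,0,0.])
def rays(c,uv):
    k,d=K(c); return cv2.undistortPoints(np.array(uv,float).reshape(-1,1,2),k,d).reshape(-1,2)
def atz(c,uv,z):
    r=rays(c,uv); T=np.array(c['world_from_camera']); o=T[:3,3]
    D=np.c_[r,np.ones(len(r))]@T[:3,:3].T
    return o+D*((z-o[2])/D[:,2])[:,None]
def cloud(c):
    v,u=np.mgrid[0:400,0:640]; r=rays(c,np.c_[u.ravel(),v.ravel()]); z=c['depth'].ravel()
    P=np.c_[r*z[:,None],z]; T=np.array(c['world_from_camera'])
    P=P@T[:3,:3].T+T[:3,3]; P[z==0]=np.nan; return P.reshape(400,640,3)
def proj(c,P):
    k,d=K(c); T=np.linalg.inv(np.array(c['world_from_camera']))
    return cv2.projectPoints(np.array(P,float).reshape(-1,1,3),cv2.Rodrigues(T[:3,:3])[0],T[:3,3],k,d)[0].reshape(-1,2)
E
python3 - <<'E'
from h import *
from bench import ctrl
for n in('side','top'):
    c=grab(n); cv2.imwrite(f'pics/{n}0.png',c['img'][:,:,::-1]); print(np.round(c['world_from_camera'],3),c['fx'],c['k1'])
print(ctrl.get_obs())
E
```

```text
[[ 0.81  -0.369  0.457  0.082]
 [-0.587 -0.489  0.645 -0.547]
 [-0.014 -0.791 -0.612  0.72 ]
 [ 0.     0.     0.     1.   ]] 464.1290977207292 -0.13617911242681335
[[ 0.01  -0.982  0.187  0.352]
 [-1.    -0.013 -0.01   0.134]
 [ 0.012 -0.187 -0.982  1.053]
 [ 0.     0.     0.     1.   ]] 398.97451752502616 -0.0867176164064647
{'time_s': 0.1, 'q': array([ 1.12567362e+00,  1.81473452e-01,  1.60790971e+00,  2.10227761e-05,
        1.35381032e+00, -2.06308515e-01]), 'dq': array([-0.00090763, -0.0036253 , -0.00239837, -0.00077846, -0.00063719,
       -0.00091616]), 'joint_efforts': array([ 7.28790219e-04, -4.45878053e+01, -3.52242386e+01, -4.55184518e-04,
        4.14421374e-03, -2.84454137e-05]), 'eef_pos': array([0.13578591, 0.55824075, 0.24146964]), 'eef_rot': array([ 0.70188339,  0.08370074,  0.70225935, -0.08476853]), 'wrist_force': array([0.20827721, 0.40374568, 0.07901244]), 'torque': array([ 0.02003136, -0.03153342,  0.01642563]), 'opening': 0.9973275714450972}
```

View pics/side0.png

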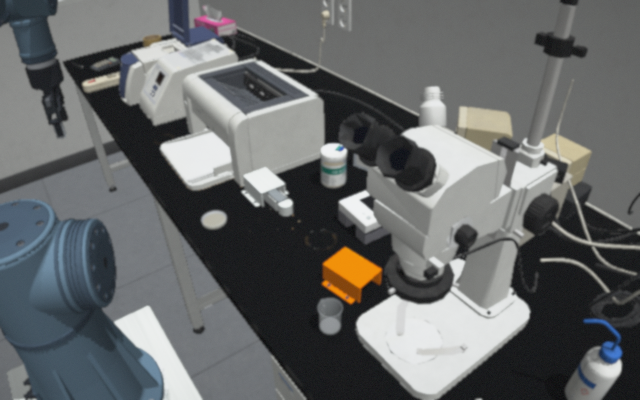

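View pics/top0.png

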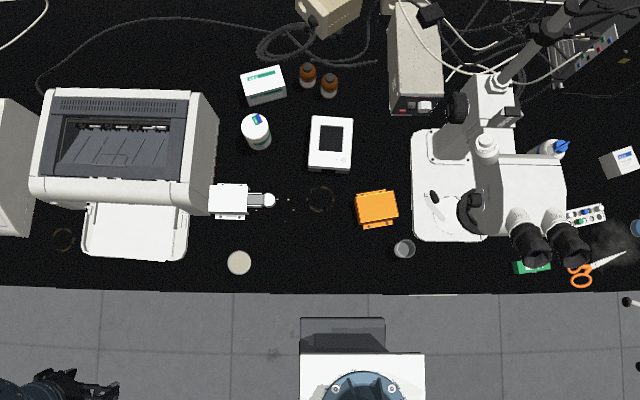

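```bash
python3 - <<'E'
from h import *
c=load('top'); a=cv2.resize(c['img'][90:270,190:430],None,fx=3.3,fy=3.3,interpolation=cv2.INTER_CUBIC);cv2.imwrite('pics/t1.png',a[:,:,::-1])
d=load('side'); a=cv2.resize(d['img'][130:330,190:430],None,fx=3,fy=3,interpolation=cv2.INTER_CUBIC);cv2.imwrite('pics/s1.png',a[:,:,::-1])
P=cloud(c)
for n,u,v in [('sleeve',228,200),('nose',269,200),('scan',318,155),('scan2',345,125),('jar',256,128),('dish',239,262),('beaker',404,250),('orange',376,207),('dark mid',330,138)]: print(n,np.round(P[v,u],4))
E
```

```text
sleeve [0.5351 0.3507 0.0416]
nose [0.5389 0.2461 0.0288]
scan [0.6548 0.1198 0.0547]
scan2 [0.7373 0.0493 0.0581]
jar [0.71   0.2774 0.0999]
dish [0.3781 0.3207 0.0111]
beaker [ 0.4144 -0.1111 -0.0013]
orange [ 0.5215 -0.0312  0.0424]
dark mid [0.7007 0.0888 0.0577]
```

View pics/t1.png

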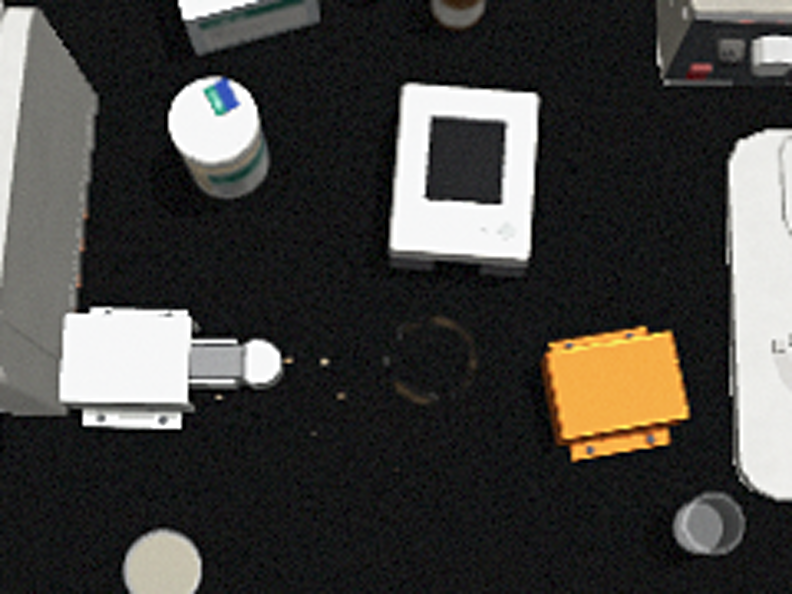

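View pics/s1.png

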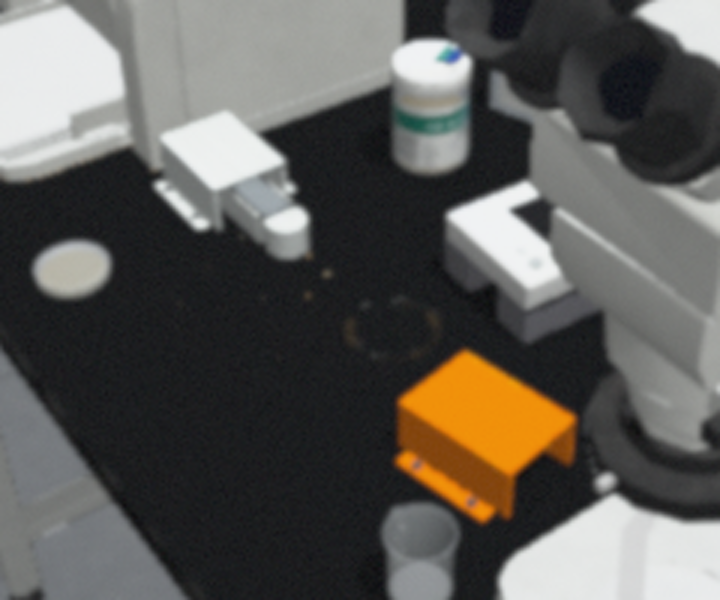

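```bash
python3 - <<'E'
from h import *
for n in('top','side'):
    P=cloud(load(n)); F=P.reshape(-1,3)
    def box(lo,hi,er=0):
        m=np.all((P>lo)&(P<hi),axis=2).astype(np.uint8)
        k,l,s,ce=cv2.connectedComponentsWithStats(m); i=1+np.argmax(s[1:,4]); Q=P[l==i]
        r=cv2.minAreaRect(Q[:,:2].astype(np.float32)*1000); print(n,r,Q[:,2].mean(),len(Q)); return Q
    print('scan');box((.6,-.03,.05),(.85,.18,.066))
    print('sleeve');box((.47,.29,.036),(.62,.43,.05))
    print('sleeve+');box((.45,.29,.036),(.65,.45,.05))
    print('carrier');Q=box((.5,.21,.022),(.58,.30,.035)); print(Q.min(0),Q.max(0))
c=load('top');P=cloud(c)
# edges at known heights by pixel: crop coords/3.3+offset
f=lambda l:[(190+x/3.3,90+y/3.3) for x,y in l]
print('scan corners',np.round(atz(c,f([(402,84),(540,94),(528,264),(390,254)]),.058),4))
print('sleeve',np.round(atz(c,f([(64,314),(190,311),(190,407),(61,400)]),.044),4))
print('carrier body edges, tip', np.round(atz(c,f([(195,340),(240,340),(195,388),(240,388),(283,362)]),.028),4))
print('slot bottom edges', np.round(atz(c,f([(436,268),(480,271)]),.032),4))
E
```

```text
scan
top ((692.329345703125, 86.23882293701172), (110.96011352539062, 141.36253356933594), 86.36116790771484) 0.0573472867421393 2133
sleeve
top ((548.9029541015625, 354.4028015136719), (116.89835357666016, 122.5333023071289), 80.5555419921875) 0.04318997281920669 1136
sleeve+
top ((565.5706787109375, 353.48248291015625), (117.57846069335938, 152.4725799560547), 82.16708374023438) 0.04318713163060747 1156
carrier
top ((540.644775390625, 266.173583984375), (34.50128936767578, 66.13910675048828), 0.6401517391204834) 0.02773714385784444 322
[0.52325811 0.23305682 0.02250846] [0.55805163 0.29940123 0.03312177]
scan
side ((661.4754028320312, 89.19078063964844), (111.2797622680664, 81.18743133544922), 86.01612854003906) 0.05689488375983849 803
sleeve
side ((546.9970092773438, 355.3718566894531), (126.62879943847656, 124.26118469238281), 78.5491943359375) 0.04336256184600489 790
sleeve+
side ((554.2719116210938, 358.61865234375), (142.13446044921875, 156.18724060058594), 72.89163208007812) 0.043356349361743596 846
carrier
side ((539.378662109375, 265.4559631347656), (68.45529174804688, 36.290157318115234), 89.16619873046875) 0.02737032768842826 244
[0.5213444  0.23119515 0.02212146] [0.55801975 0.29967262 0.03216695]
scan corners [[0.7628 0.1372 0.058 ]
 [0.7561 0.0263 0.058 ]
 [0.6148 0.037  0.058 ]
 [0.6213 0.1448 0.058 ]]
sleeve [[0.5732 0.4008 0.044 ]
 [0.5769 0.3014 0.044 ]
 [0.5007 0.2981 0.044 ]
 [0.5048 0.3991 0.044 ]]
carrier body edges, tip [[0.5569 0.299  0.028 ]
 [0.5573 0.2632 0.028 ]
 [0.5183 0.2974 0.028 ]
 [0.5187 0.2618 0.028 ]
 [0.54   0.2285 0.028 ]]
slot bottom edges [[0.6173 0.1082 0.032 ]
 [0.6153 0.0729 0.032 ]]
```

```bash
cat >> h.py <<'E'
from scipy.spatial.transform import Rotation as R
def obs():
    from bench import ctrl
    o=ctrl.get_obs(); q=o['eef_rot']; return o,R.from_quat([q[1],q[2],q[3],q[0]])
def Rdown(yaw):  # tool x down, tool y at world angle yaw (deg)
    a=np.radians(yaw); x=np.array([0,0,-1.]); y=np.array([np.cos(a),np.sin(a),0]); return R.from_matrix(np.c_[x,y,np.cross(x,y)])
def plan(pos,yaw):
    o,r=obs(); p=np.array(o['eef_pos']); 
    t=min([Rdown(yaw),Rdown(yaw+180)],key=lambda t:(r.inv()*t).magnitude())
    print('t',round(o['time_s'],2),'pos',np.round(p,4),'F',np.round(o['wrist_force'],1),'open',round(o['opening'],3),'q',np.round(o['q'],2))
    print('shift tool now',np.round(r.inv().apply(np.array(pos)-p),4),'turn(deg)',np.round((r.inv()*t).as_rotvec(degrees=True),2))
    print('shift in final tool axes',np.round(t.inv().apply(np.array(pos)-p),4)); print('axes world (cols)\n',np.round(r.as_matrix(),3))
E
python3 - <<'E'
from h import *
plan([.54,.262,.13],0)
E
```

```text
t 0.1 pos [0.1358 0.5582 0.2415] F [0.2 0.4 0.1] open 0.997 q [ 1.13  0.18  1.61  0.    1.35 -0.21]
shift tool now [ 0.1116 -0.192   0.4629] turn(deg) [7.632e+01 4.000e-02 9.000e-02]
shift in final tool axes [0.1115 0.4042 0.2962]
axes world (cols)
 [[-0.001  0.237  0.972]
 [-0.001  0.972 -0.237]
 [-1.    -0.002 -0.   ]]
```

```bash
python3 - <<'E'
from h import *
P=cloud(load('top')); F=P.reshape(-1,3); F=F[np.isfinite(F[:,0])]
for lo,hi in((.07,.15),(.15,.25),(.25,.5),(.5,.8)):
    m=(F[:,2]>lo)&(F[:,2]<hi)&(F[:,0]>.2)&(F[:,1]>-.15)&(F[:,1]<.8)
    # coarse map
    H,_,_=np.histogram2d(F[m,0],F[m,1],bins=[np.arange(.2,1.0,.05),np.arange(-.15,.8,.05)]); print(lo,hi); print((H>3).astype(int))
E
```

```text
0.07 0.15
[[0 0 0 0 0 0 0 0 0 0 0 0 0 0 0 0 0 0]
 [0 0 0 0 0 0 0 0 0 0 0 0 0 0 0 0 0 0]
 [0 0 0 0 0 0 0 0 0 0 0 0 0 0 0 0 0 0]
 [0 0 0 0 0 0 0 0 0 0 0 0 0 0 0 0 0 0]
 [0 0 0 0 0 0 0 0 0 0 0 0 0 0 0 0 0 0]
 [0 0 0 0 0 0 0 0 0 0 0 1 0 0 0 0 0 0]
 [1 0 0 0 0 0 0 0 0 0 0 1 0 1 1 1 1 1]
 [0 0 0 0 0 0 0 0 0 0 0 1 0 1 1 1 0 1]
 [0 0 0 0 0 0 0 0 0 0 0 1 1 1 1 1 1 1]
 [0 0 0 0 0 0 0 0 1 1 1 1 1 1 1 1 1 1]
 [0 0 0 0 0 0 0 1 1 1 1 0 0 1 1 1 1 1]
 [1 1 0 0 0 0 0 0 0 0 1 0 0 0 0 0 0 0]
 [1 1 0 0 1 1 0 1 1 1 0 0 0 0 0 0 0 0]
 [1 1 0 0 1 1 1 1 1 1 0 0 0 0 0 0 0 0]
 [1 1 0 0 0 1 0 0 0 0 0 0 0 0 0 0 0 0]]
0.15 0.25
[[0 0 0 0 0 0 0 0 0 0 0 0 0 0 0 0 0 0]
 [0 0 0 0 0 0 0 0 0 0 0 0 0 0 0 0 0 0]
 [0 0 0 0 0 0 0 0 0 0 0 0 0 0 0 0 0 0]
 [0 0 0 0 0 0 0 0 0 0 0 0 0 0 0 0 0 0]
 [0 0 0 0 0 0 0 0 0 0 0 0 0 0 0 0 0 0]
 [0 0 0 0 0 0 0 0 0 0 0 1 0 0 0 0 0 0]
 [1 0 0 0 0 0 0 0 0 0 0 1 1 1 1 1 1 1]
 [0 0 0 0 0 0 0 0 0 0 0 1 1 1 1 1 1 1]
 [0 0 0 0 0 0 0 0 0 0 0 1 1 1 1 1 1 1]
 [0 0 0 0 0 0 0 0 0 0 1 1 1 1 1 1 1 1]
 [0 0 0 0 0 0 0 0 0 0 1 1 1 1 1 1 1 1]
 [0 0 0 0 0 0 0 0 0 0 1 1 1 1 1 1 1 1]
 [0 0 0 0 0 0 0 0 0 0 0 0 
[... 580 characters left out ...]
 0 0 0 0 0 0 0 0 0 0 0 0 0]
 [0 0 0 0 0 0 0 0 0 0 0 0 0 0 0 0 0 0]
 [0 0 0 0 0 0 0 0 0 0 0 0 0 0 0 0 0 0]]
0.5 0.8
[[0 0 0 0 0 0 0 0 0 0 0 0 0 0 0 0 0 0]
 [0 0 0 0 0 0 0 0 0 0 0 0 0 0 0 0 0 0]
 [0 0 0 0 0 0 0 0 0 0 0 0 0 0 0 0 0 0]
 [0 0 0 0 0 0 0 0 0 0 0 0 0 0 0 0 0 0]
 [0 0 0 0 0 0 0 0 0 0 0 0 0 0 0 0 0 0]
 [0 0 0 0 0 0 0 0 0 0 0 0 0 0 0 0 0 0]
 [0 0 0 0 0 0 0 0 0 0 0 0 0 0 0 0 0 0]
 [0 0 0 0 0 0 0 0 0 0 0 0 0 0 0 0 0 0]
 [0 0 0 0 0 0 0 0 0 0 0 0 0 0 0 0 0 0]
 [0 0 0 0 0 0 0 0 0 0 0 0 0 0 0 0 0 0]
 [0 0 0 0 0 0 0 0 0 0 0 0 0 0 0 0 0 0]
 [0 0 0 0 0 0 0 0 0 0 0 0 0 0 0 0 0 0]
 [0 0 0 0 0 0 0 0 0 0 0 0 0 0 0 0 0 0]
 [0 0 0 0 0 0 0 0 0 0 0 0 0 0 0 0 0 0]
 [0 0 0 0 0 0 0 0 0 0 0 0 0 0 0 0 0 0]]
```

>>> drive_tool(increments=[[0, -0.027, 0.035, 0, 0, 0, 1], [0, -0.027, 0.035, 0, 0, 0, 1], [0, -0.027, 0.035, 0, 0, 0, 1], [0, -0.027, 0.035, 0, 0, 0, 1], [0, -0.027, 0.035, 0, 0, 0, 1], [0, -0.027, 0.035, 0, 0, 0, 1]])

```text
time_s: 0.85
eef_pos: [0.3022, 0.3503, 0.242]
eef_rot: [0.702, 0.084, 0.702, -0.084]
wrist_force: [-0.9, 0.0, 0.3]
opening: 1.001
```

>>> drive_tool(increments=[[0, -0.005, 0.042, 0, 0, 0, 1], [0, -0.005, 0.042, 0, 0, 0, 1], [0, -0.005, 0.042, 0, 0, 0, 1], [0, -0.005, 0.042, 0, 0, 0, 1], [0, -0.005, 0.042, 0, 0, 0, 1], [0, -0.005, 0.042, 0, 0, 0, 1]])

```text
time_s: 1.6
eef_pos: [0.5404, 0.2622, 0.2417]
eef_rot: [0.702, 0.084, 0.702, -0.084]
wrist_force: [-0.0, 0.4, -0.1]
opening: 1.0
```

>>> drive_tool(increments=[[0.012, 0, 0, 9.5, 0, 0, 1], [0.012, 0, 0, 9.5, 0, 0, 1], [0.012, 0, 0, 9.5, 0, 0, 1], [0.012, 0, 0, 9.5, 0, 0, 1], [0.012, 0, 0, 9.5, 0, 0, 1], [0.012, 0, 0, 9.5, 0, 0, 1], [0.012, 0, 0, 9.5, 0, 0, 1], [0.012, 0, 0, 9.5, 0, 0, 1], [0, 0, 0, 0, 0, 0, 1]])

```text
time_s: 2.72
eef_pos: [0.5384, 0.2626, 0.1447]
eef_rot: [0.501, 0.497, 0.502, -0.499]
wrist_force: [-0.4, -0.5, -0.6]
opening: 1.004
```

```bash
python3 - <<'E'
from h import *
plan([.54,.262,.014],0)
c=grab('side'); a=cv2.resize(c['img'][100:300,150:390],None,fx=3,fy=3,interpolation=cv2.INTER_CUBIC);cv2.imwrite('pics/s2.png',a[:,:,::-1])
c=grab('top'); a=cv2.resize(c['img'][90:270,190:430],None,fx=3.3,fy=3.3,interpolation=cv2.INTER_CUBIC);cv2.imwrite('pics/t2.png',a[:,:,::-1])
E
```

```text
t 2.73 pos [0.5384 0.2626 0.1447] F [-0.4 -0.5 -0.6] open 1.004 q [0.26 0.34 1.62 0.   1.18 0.25]
shift tool now [0.1307 0.002  0.0005] turn(deg) [0.4  0.05 0.18]
shift in final tool axes [0.1307 0.0016 0.0006]
axes world (cols)
 [[-0.003  1.     0.007]
 [-0.001  0.007 -1.   ]
 [-1.    -0.003  0.001]]
```

View pics/s2.png

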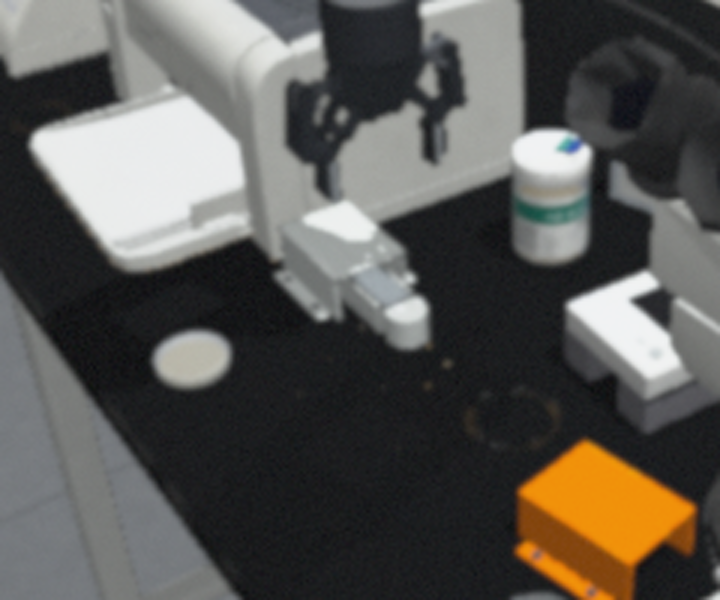

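View pics/t2.png

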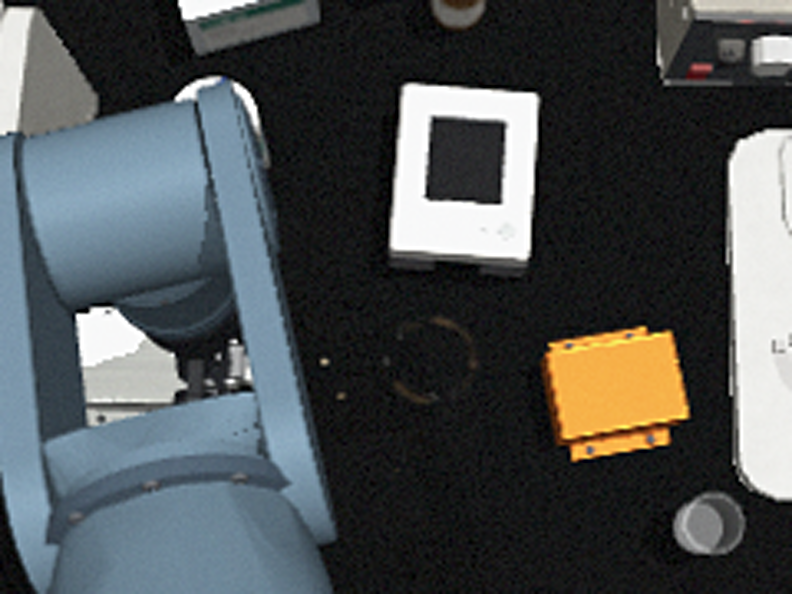

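```bash
python3 - <<'E'
from h import *
c=load('top');P=cloud(c)
for v in range(100,215,8): print(v,' '.join('%s'%('(%.2f,%.2f,%.2f)'%tuple(P[v,u])) for u in (200,215,230,245,258,268)))
d=load('side');cv2.imwrite('pics/s2f.png',cv2.resize(d['img'],None,fx=1.25,fy=1.25)[:,:,::-1])
E
```

```text
100 (0.75,0.40,0.18) (0.83,0.41,0.00) (0.83,0.37,-0.00) (0.83,0.33,-0.00) (nan,nan,nan) (0.83,0.26,0.01)
108 (0.73,0.40,0.18) (0.81,0.41,-0.00) (0.81,0.37,-0.00) (0.81,0.33,-0.00) (0.81,0.29,-0.00) (0.81,0.26,-0.00)
116 (0.71,0.40,0.17) (0.76,0.40,0.05) (0.78,0.37,-0.00) (0.78,0.33,-0.00) (0.58,0.22,0.49) (0.78,0.26,-0.00)
124 (0.69,0.40,0.17) (0.74,0.40,0.05) (0.57,0.26,0.48) (0.57,0.24,0.49) (0.57,0.22,0.50) (0.72,0.25,0.09)
132 (0.56,0.31,0.48) (0.56,0.28,0.49) (0.56,0.26,0.49) (0.56,0.23,0.49) (0.55,0.21,0.50) (0.57,0.20,0.45)
140 (0.54,0.30,0.49) (0.54,0.28,0.49) (0.54,0.26,0.49) (0.54,0.23,0.49) (0.54,0.21,0.51) (0.55,0.20,0.49)
148 (0.53,0.30,0.50) (0.53,0.28,0.49) (0.53,0.25,0.50) (0.53,0.23,0.49) (0.53,0.21,0.51) (0.53,0.20,0.49)
156 (0.52,0.30,0.49) (0.52,0.28,0.49) (0.52,0.26,0.49) (0.52,0.23,0.49) (0.51,0.21,0.52) (0.51,0.20,0.52)
164 (0.51,0.30,0.49) (0.51,0.28,0.49) (0.51,0.26,0.48) (0.51,0.23,0.48) (0.50,0.21,0.52) (0.50,0.19,0.52)
172 (0.49,0.29,0.50) (0.50,0.28,0.48) (0.50,0.26,0.47) (0.50,0.24,0.46) (0.51,0.22,0.45) (0.49,0.19,0.53)
180 (0.48,0.29,0.51) (0.49,0.28,0.46) (0.50,0.27,0.41) (0.50,0.24,0.41) (0.52,0.23,0.35) (0.47,0.19,0.53)
188 (0.47,0.29,0.51) (0.57,0.39,0.04) (0.51,0.29,0.33) (0.50,0.25,0.35) (0.51,0.24,0.31) (0.46,0.19,0.54)
196 (0.45,0.29,0.52) (0.54,0.38,0.04) (0.55,0.35,0.04) (0.50,0.27,0.28) (0.51,0.25,0.23) (0.45,0.19,0.54)
204 (0.44,0.28,0.53) (0.52,0.38,0.04) (0.52,0.34,0.04) (0.50,0.28,0.21) (0.50,0.25,0.21) (0.44,0.19,0.55)
212 (0.43,0.28,0.54) (0.44,0.28,0.45) (0.50,0.34,0.04) (0.47,0.27,0.25) (0.43,0.20,0.55) (0.43,0.19,0.55)
```

View pics/s2f.png

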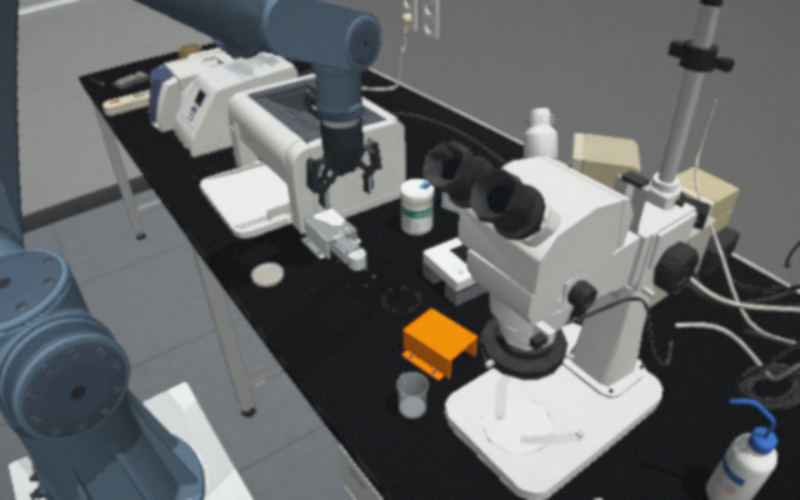

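>>> drive_tool(increments=[[0.03, 0.002, 0, 0.4, 0, 0, 1], [0.03, 0, 0, 0, 0, 0, 1], [0.03, 0, 0, 0, 0, 0, 1], [0.02, 0, 0, 0, 0, 0, 1], [0.013, 0, 0, 0, 0, 0, 1], [0.006, 0, 0, 0, 0, 0, 1], [0, 0, 0, 0, 0, 0, 1]])

```text
time_s: 3.7
eef_pos: [0.5417, 0.263, 0.0175]
eef_rot: [0.5, 0.5, 0.5, -0.5]
wrist_force: [0.2, -1.3, 0.9]
opening: 0.998
```

>>> drive_tool(increments=[[0, 0, 0, 0, 0, 0, 0.3], [0, 0, 0, 0, 0, 0, 0], [0, 0, 0, 0, 0, 0, -0.4], [0, 0, 0, 0, 0, 0, -1], [0, 0, 0, 0, 0, 0, -1], [0, 0, 0, 0, 0, 0, -1], [0, 0, 0, 0, 0, 0, -1]])

```text
time_s: 4.58
eef_pos: [0.5421, 0.2629, 0.0181]
eef_rot: [0.5, 0.501, 0.499, -0.5]
wrist_force: [-0.9, -0.2, 5.0]
opening: 0.394
```

```bash
python3 - <<'E'
from h import *
plan([.54,.262,.014],0)
c=grab('side'); a=cv2.resize(c['img'][130:270,200:340],None,fx=4.2,fy=4.2,interpolation=cv2.INTER_CUBIC);cv2.imwrite('pics/s3.png',a[:,:,::-1])
E
```

```text
t 4.58 pos [0.5421 0.2629 0.0181] F [-0.9 -0.2  5. ] open 0.394 q [ 0.25  0.52  1.66 -0.    0.95  0.26]
shift tool now [ 0.0041 -0.0021  0.0009] turn(deg) [-0.08 -0.01 -0.07]
shift in final tool axes [ 0.0041 -0.0021  0.0009]
axes world (cols)
 [[ 0.001  1.    -0.001]
 [ 0.    -0.001 -1.   ]
 [-1.     0.001 -0.   ]]
```

View pics/s3.png

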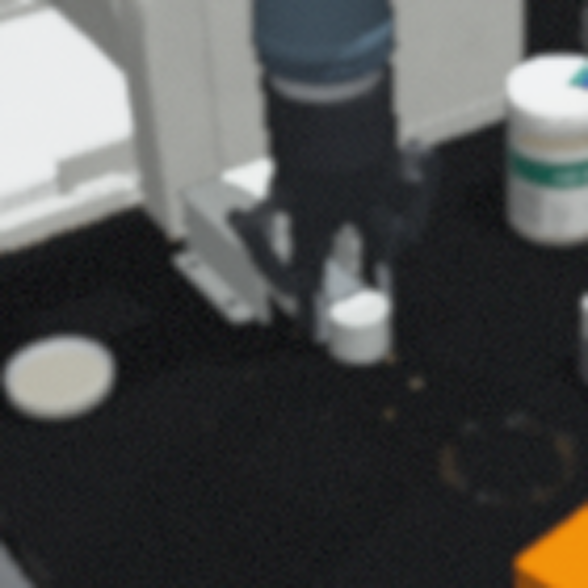

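>>> drive_tool(increments=[[-0.001, 0, 0.004, 0, 0, 0, -1], [0, 0, 0.01, 0, 0, 0, -1], [0, 0, 0.014, 0, 0, 0, -1], [0, 0, 0.014, 0, 0, 0, -1], [0, 0, 0.014, 0, 0, 0, -1]])

```text
time_s: 5.25
eef_pos: [0.5413, 0.2056, 0.0182]
eef_rot: [-0.499, -0.5, -0.5, 0.501]
wrist_force: [0.9, 1.5, 0.5]
opening: 0.392
```

```bash
python3 - <<'E'
from h import *
plan([.54,.143,.018],0)
c=grab('side'); a=cv2.resize(c['img'][130:270,200:340],None,fx=4.2,fy=4.2,interpolation=cv2.INTER_CUBIC);cv2.imwrite('pics/s4.png',a[:,:,::-1])
E
```

```text
t 5.25 pos [0.5413 0.2056 0.0182] F [0.9 1.5 0.5] open 0.392 q [ 0.16  0.49  1.72 -0.    0.93  0.16]
shift tool now [ 0.0002 -0.0012  0.0626] turn(deg) [-0.11  0.01  0.02]
shift in final tool axes [ 0.0002 -0.0013  0.0626]
axes world (cols)
 [[-0.     1.    -0.002]
 [-0.    -0.002 -1.   ]
 [-1.    -0.     0.   ]]
```

View pics/s4.png

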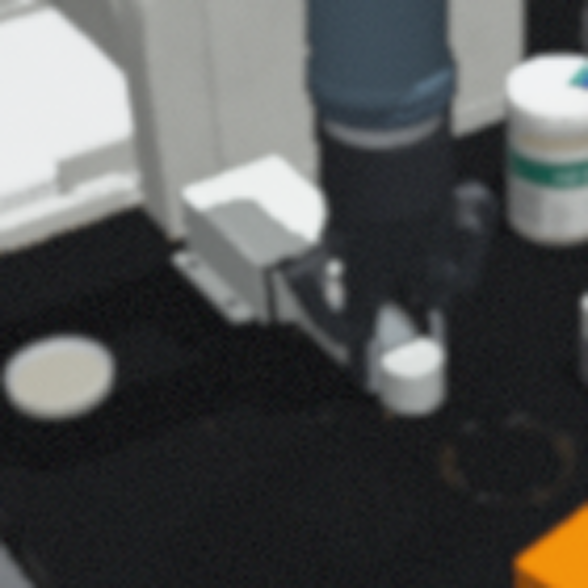

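>>> drive_tool(increments=[[0, 0, 0.014, 0, 0, 0, -1], [0, 0, 0.014, 0, 0, 0, -1], [0, 0, 0.014, 0, 0, 0, -1], [0, 0, 0.014, 0, 0, 0, -1], [0, 0, 0.014, 0, 0, 0, -1], [0, 0, 0, 0, 0, 0, -1]])

```text
time_s: 6.05
eef_pos: [0.5413, 0.1356, 0.0182]
eef_rot: [-0.499, -0.501, -0.499, 0.501]
wrist_force: [0.4, -2.0, -2.5]
opening: 0.396
```

```bash
python3 - <<'E'
from h import *
plan([.557,.0947,.018],86.35)
c=grab('side'); a=cv2.resize(c['img'][130:330,200:440],None,fx=3.,fy=3.,interpolation=cv2.INTER_CUBIC);cv2.imwrite('pics/s5.png',a[:,:,::-1])
E
```

```text
t 6.05 pos [0.5413 0.1356 0.0182] F [ 0.4 -2.  -2.5] open 0.396 q [ 0.03  0.45  1.78 -0.    0.91  0.04]
shift tool now [0.0003 0.0158 0.0408] turn(deg) [-8.652e+01  1.000e-02  3.000e-02]
shift in final tool axes [ 0.0002 -0.0398  0.0183]
axes world (cols)
 [[-0.     1.    -0.003]
 [-0.    -0.003 -1.   ]
 [-1.    -0.     0.   ]]
```

View pics/s5.png

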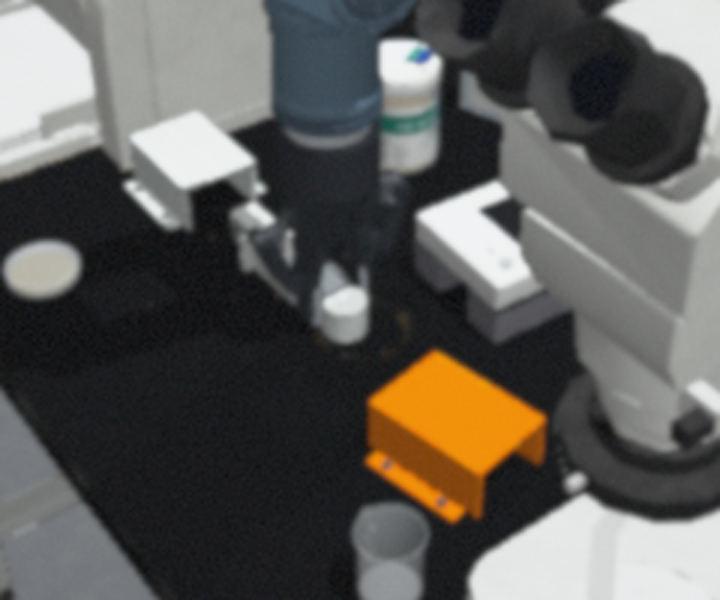

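>>> drive_tool(increments=[[0, 0, 0, -9.6, 0, 0, -1], [0, 0, 0, -9.6, 0, 0, -1], [0, 0, 0, -9.6, 0, 0, -1], [0, 0, 0, -9.6, 0, 0, -1], [0, 0, 0, -9.6, 0, 0, -1], [0, 0, 0, -9.6, 0, 0, -1], [0, 0, 0, -9.6, 0, 0, -1], [0, 0, 0, -9.6, 0, 0, -1], [0, 0, 0, -9.6, 0, 0, -1]])

```text
time_s: 7.22
eef_pos: [0.5412, 0.1375, 0.0182]
eef_rot: [0.707, 0.021, 0.707, -0.021]
wrist_force: [-0.7, 0.4, -2.4]
opening: 0.395
```

>>> drive_tool(increments=[[0, -0.013, 0.006, 0, 0, 0, -1], [0, -0.013, 0.006, 0, 0, 0, -1], [0, -0.013, 0.006, 0, 0, 0, -1], [0, 0, 0, 0, 0, 0, -1]])

```text
time_s: 7.72
eef_pos: [0.5576, 0.0951, 0.0184]
eef_rot: [0.707, 0.024, 0.706, -0.024]
wrist_force: [-0.1, 0.0, -2.8]
opening: 0.385
```

```bash
python3 - <<'E'
from h import *
plan([.557,.0947,.018],86.35)
c=grab('side'); a=cv2.resize(c['img'][130:330,200:440],None,fx=3.,fy=3.,interpolation=cv2.INTER_CUBIC);cv2.imwrite('pics/s6.png',a[:,:,::-1])
c=grab('top'); a=cv2.resize(c['img'][90:290,250:430],None,fx=3.,fy=3.,interpolation=cv2.INTER_CUBIC);cv2.imwrite('pics/t6.png',a[:,:,::-1])
E
```

```text
t 7.72 pos [0.5576 0.0951 0.0184] F [-0.1  0.  -2.8] open 0.385 q [-0.04  0.46  1.76 -0.    0.92 -1.54]
shift tool now [ 0.0004 -0.0005 -0.0005] turn(deg) [-0.19  0.04  0.02]
shift in final tool axes [ 0.0004 -0.0005 -0.0005]
axes world (cols)
 [[ 0.001  0.067  0.998]
 [-0.     0.998 -0.067]
 [-1.    -0.     0.001]]
```

View pics/s6.png

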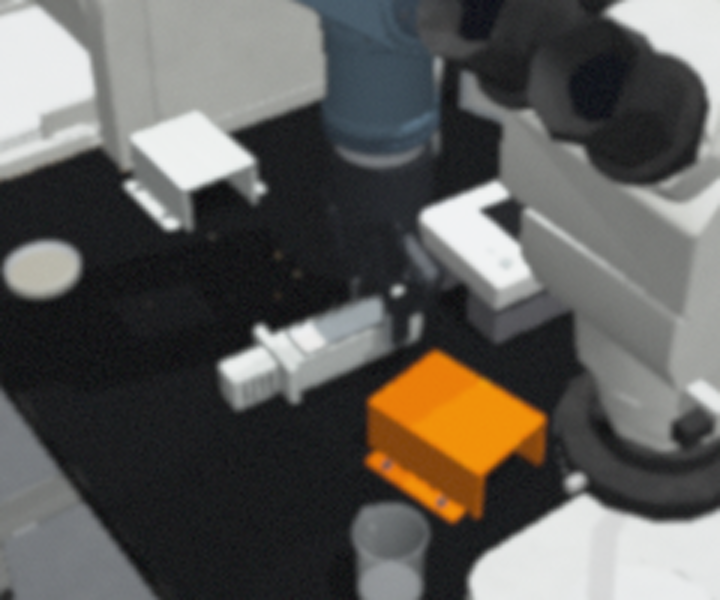

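View pics/t6.png

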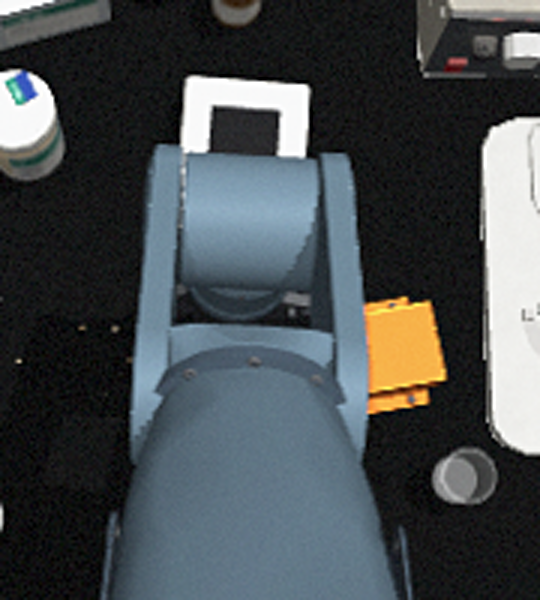

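>>> drive_tool(increments=[[0.0005, 0, 0, 0, 0, 0, -1], [0, 0, 0, 0, 0, 0, -0.1], [0, 0, 0, 0, 0, 0, 0.1], [0, 0, 0, 0, 0, 0, 0.3], [0, 0, 0, 0, 0, 0, 0.3], [0, 0, 0, 0, 0, 0, 0.3], [0, 0, 0, 0, 0, 0, 0.3]])

```text
time_s: 8.7
eef_pos: [0.5568, 0.0968, 0.0178]
eef_rot: [0.707, 0.023, 0.707, -0.023]
wrist_force: [0.6, 0.5, -0.8]
opening: 0.646
```

>>> drive_tool(increments=[[-0.01, 0, 0, 0, 0, 0, 0.3], [-0.03, 0, 0, 0, 0, 0, 0.3], [-0.06, 0, 0, 0, 0, 0, 0.3], [-0.03, 0, -0.06, 0, 0, 0, 0.3], [0, 0, -0.06, 0, 0, 0, 0.3], [0, 0, -0.06, 0, 0, 0, 0.3], [0, 0, -0.06, 0, 0, 0, 0.3], [0, 0, 0, 0, 0, 0, 0.3]])

```text
time_s: 9.7
eef_pos: [0.3172, 0.1125, 0.1452]
eef_rot: [0.707, 0.022, 0.707, -0.022]
wrist_force: [0.9, 0.0, -0.1]
opening: 0.651
```

```bash
python3 - <<'E'
from h import *
plan([.44,.1,.1],86.35)
c=grab('side'); a=cv2.resize(c['img'][130:330,200:440],None,fx=3.,fy=3.,interpolation=cv2.INTER_CUBIC);cv2.imwrite('pics/s7.png',a[:,:,::-1])
c=grab('top'); a=cv2.resize(c['img'][100:260,270:400],None,fx=4.,fy=4.,interpolation=cv2.INTER_CUBIC)[:600];cv2.imwrite('pics/t7.png',a[:,:,::-1])
E
```

```text
t 9.7 pos [0.3172 0.1125 0.1452] F [ 0.9  0.  -0.1] open 0.651 q [-0.02 -0.29  2.26  0.    1.17 -1.52]
shift tool now [ 0.0451 -0.0047  0.1234] turn(deg) [ 0.04 -0.04 -0.  ]
shift in final tool axes [ 0.0452 -0.0046  0.1234]
axes world (cols)
 [[-0.001  0.063  0.998]
 [ 0.     0.998 -0.063]
 [-1.     0.    -0.001]]
```

View pics/s7.png

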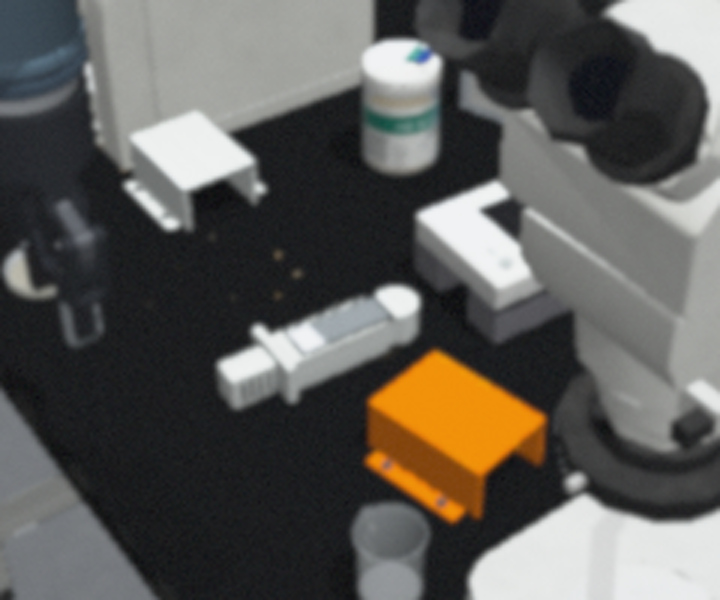

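View pics/t7.png

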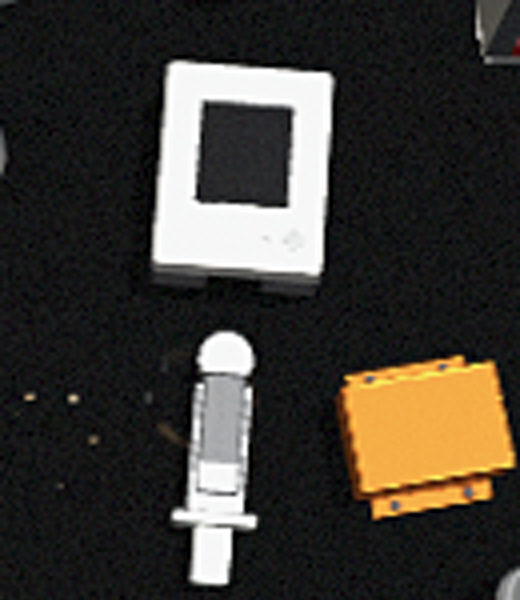

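```bash
python3 - <<'E'
from h import *
c=load('top'); f=lambda l:[(270+x/4-.375,100+y/4-.375) for x,y in l]
print('nose tip',atz(c,f([(225,331)]),.028).round(4))
print('body L/R fwd',atz(c,f([(197,375),(251,377)]),.028).round(4)); print('body L/R aft',atz(c,f([(187,505),(243,510)]),.028).round(4))
print('tab end',atz(c,f([(191,583),(227,585)]),.030).round(4))
print('flange',atz(c,f([(172,515),(257,522)]),.034).round(4))
print('slot edges',atz(c,f([(205,283),(261,288)]),.032).round(4), 'front top edge',atz(c,f([(152,268),(323,277)]),.058).round(4))
P=cloud(c)
m=np.all((P>(.40,.04,.015))&(P<(.605,.16,.045)),axis=2); Q=P[m]
r=cv2.minAreaRect(Q[:,:2].astype(np.float32)*1000);print(r,Q.max(0),Q.min(0))
ax=[]
for lo,hi in((.43,.445),(.445,.455),(.47,.49),(.49,.51),(.51,.53),(.53,.55),(.55,.565),(.565,.58)):
    s=Q[(Q[:,0]>lo)&(Q[:,0]<hi)]; print(lo,s[:,1].min().round(4),s[:,1].max().round(4),((s[:,1].min()+s[:,1].max())/2).round(4))
m=np.all((P>(.6,0,.05))&(P<(.8,.18,.066)),axis=2);Q=P[m];print(cv2.minAreaRect(Q[:,:2].astype(np.float32)*1000),Q[:,2].mean())
d=load('side');P=cloud(d);m=np.all((P>(.40,.04,.022))&(P<(.605,.16,.045)),axis=2);Q=P[m];print('side',cv2.minAreaRect(Q[:,:2].astype(np.float32)*1000))
E
```

```text
nose tip [[0.5881 0.0979 0.028 ]]
body L/R fwd [[0.5583 0.1161 0.028 ]
 [0.5574 0.0807 0.028 ]]
body L/R aft [[0.4727 0.1218 0.028 ]
 [0.4699 0.0856 0.028 ]]
tab end [[0.4224 0.1187 0.03  ]
 [0.4214 0.0957 0.03  ]]
flange [[0.4654 0.1314 0.034 ]
 [0.4616 0.0769 0.034 ]]
slot edges [[0.6195 0.1115 0.032 ]
 [0.6166 0.0745 0.032 ]] front top edge [[0.6222 0.1463 0.058 ]
 [0.6178 0.036  0.058 ]]
((504.0236511230469, 97.05046081542969), (53.112545013427734, 164.68722534179688), 80.810791015625) [0.58691855 0.13038577 0.03723686] [0.42171301 0.07654341 0.01591038]
0.43 0.094 0.1172 0.1056
0.445 0.0941 0.1149 0.1045
0.47 0.0863 0.1201 0.1032
0.49 0.0838 0.1179 0.1009
0.51 0.0816 0.1155 0.0986
0.53 0.0815 0.1156 0.0985
0.55 0.0811 0.1131 0.0971
0.565 0.0789 0.1132 0.0961
((692.1364135742188, 86.57589721679688), (110.39497375488281, 141.4342803955078), 86.52272033691406) 0.05736719005752628
side ((502.6724853515625, 97.73515319824219), (53.39964294433594, 164.67703247070312), 81.41326904296875)
```

>>> drive_tool(increments=[[0.01, 0, 0.041, 0, 0, 0, 0.3], [0.02, -0.001, 0.042, 0, 0, 0, 0.3], [0.03, 0, 0.041, 0, 0, 0, 0.3], [0.03, 0, 0, 0, 0, 0, 0.3], [0.02, 0, 0, 0, 0, 0, 0.3], [0.011, 0, 0, 0, 0, 0, 0.3], [0.006, 0, 0, 0, 0, 0, 0.3], [0, 0, 0, 0, 0, 0, 0.3]])

```text
time_s: 10.8
eef_pos: [0.4455, 0.103, 0.0189]
eef_rot: [0.707, 0.023, 0.707, -0.023]
wrist_force: [0.1, -0.1, 0.6]
opening: 0.647
```

```bash
python3 - <<'E'
from h import *
plan([.441,.1035,.018],86.35)
c=grab('side'); a=cv2.resize(c['img'][180:300,240:400],None,fx=5.,fy=5.,interpolation=cv2.INTER_CUBIC);cv2.imwrite('pics/s8.png',a[:,:,::-1])
E
```

```text
t 10.8 pos [0.4455 0.103  0.0189] F [ 0.1 -0.1  0.6] open 0.647 q [-0.03  0.27  2.03 -0.    0.83 -1.54]
shift tool now [ 0.0009  0.0002 -0.0046] turn(deg) [-0.03  0.02  0.  ]
shift in final tool axes [ 0.0009  0.0002 -0.0046]
axes world (cols)
 [[ 0.     0.064  0.998]
 [-0.     0.998 -0.064]
 [-1.    -0.     0.   ]]
```

View pics/s8.png

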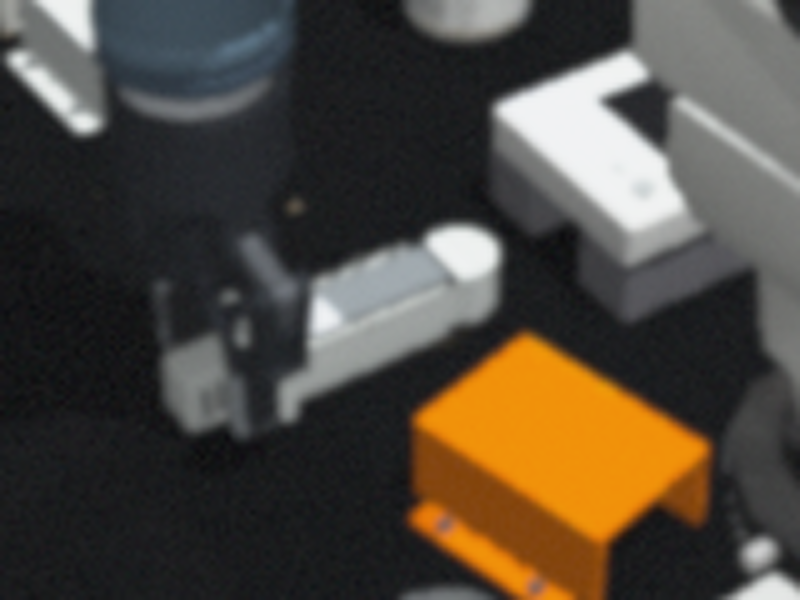

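>>> drive_tool(increments=[[0, 0, -0.006, 0, 0, 0, 0.3], [0, 0, 0, 0, 0, 0, 0.0], [0, 0, 0, 0, 0, 0, -0.4], [0, 0, 0, 0, 0, 0, -1], [0, 0, 0, 0, 0, 0, -1], [0, 0, 0, 0, 0, 0, -1], [0, 0, 0, 0, 0, 0, -1]])

```text
time_s: 11.72
eef_pos: [0.4394, 0.1035, 0.0193]
eef_rot: [0.707, 0.023, 0.707, -0.023]
wrist_force: [-2.0, 0.0, 6.0]
opening: 0.265
```

```bash
python3 - <<'E'
from h import *
plan([.441,.1035,.018],86.35)
c=grab('side'); a=cv2.resize(c['img'][180:300,240:400],None,fx=5.,fy=5.,interpolation=cv2.INTER_CUBIC);cv2.imwrite('pics/s9.png',a[:,:,::-1])
c=grab('top'); a=cv2.resize(c['img'][100:260,270:400],None,fx=4.,fy=4.,interpolation=cv2.INTER_CUBIC)[:600];cv2.imwrite('pics/t9.png',a[:,:,::-1])
E
```

```text
t 11.72 pos [0.4394 0.1035 0.0193] F [-2.  0.  6.] open 0.265 q [-0.03  0.26  2.05  0.    0.83 -1.54]
shift tool now [0.0013 0.0001 0.0015] turn(deg) [-0.03  0.04 -0.01]
shift in final tool axes [0.0013 0.0001 0.0016]
axes world (cols)
 [[ 0.001  0.064  0.998]
 [ 0.     0.998 -0.064]
 [-1.     0.     0.001]]
```

View pics/s9.png

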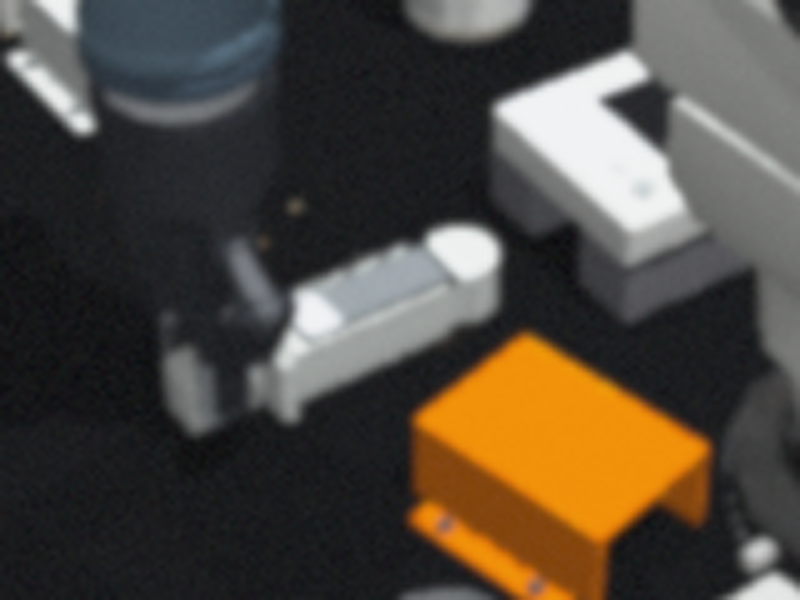

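View pics/t9.png

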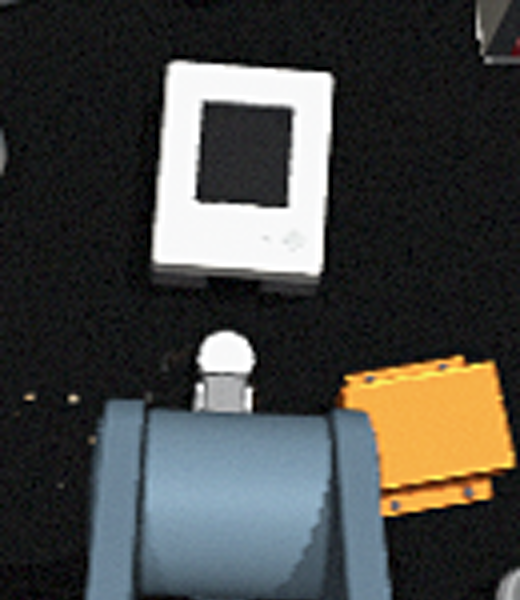

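```bash
python3 - <<'E'
from h import *
c=load('top'); a=cv2.resize(c['img'][155:205,300:360],None,fx=12,fy=12,interpolation=cv2.INTER_CUBIC);a=np.clip(a.astype(float)*1.6,0,255).astype(np.uint8);cv2.imwrite('pics/t9z.png',a[:,:,::-1])
E
```

```text
(no output)
```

View pics/t9z.png

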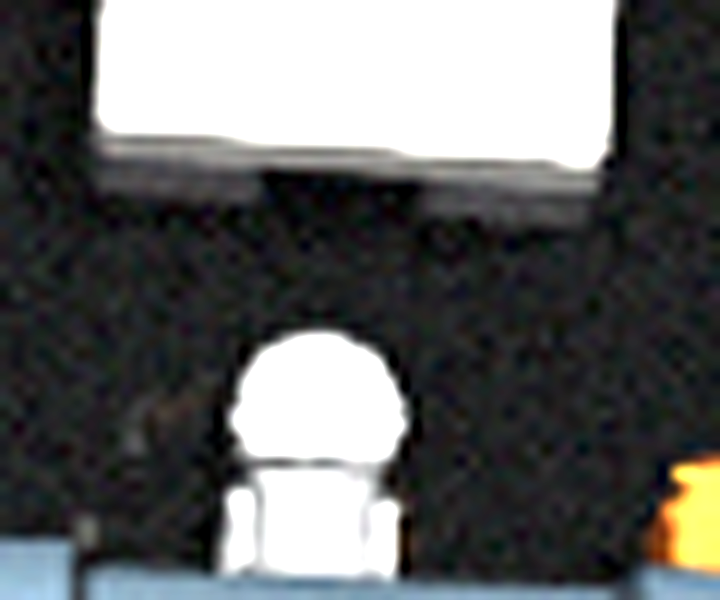

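```bash
python3 - <<'E'
from h import *
c=load('top'); f=lambda l:[(300+(x+.5)/12-.5,155+(y+.5)/12-.5) for x,y in l]
A=lambda l,z:atz(c,f(l),z).round(4)
print('slot',A([(262,188),(415,197)],.018)); print('face bottom',A([(92,195),(593,222)],0.0)); print('top front',A([(97,130),(610,165)],.058))
print('nose sides',A([(231,412),(405,415)],.028),'tip',A([(320,330)],.028))
P=cloud(c);m=np.all((P>(.55,.06,.015))&(P<(.605,.16,.045)),axis=2); Q=P[m]
(x,r)=cv2.minEnclosingCircle(Q[Q[:,0]>.568][:,:2].astype(np.float32)*1000);print('circ',x,r)
d=load('side');P=cloud(d);m=np.all((P>(.568,.06,.022))&(P<(.605,.16,.045)),axis=2);Q=P[m];print('side circ',cv2.minEnclosingCircle(Q[:,:2].astype(np.float32)*1000))
E
```

```text
slot [[0.6236 0.1098 0.018 ]
 [0.6221 0.0757 0.018 ]]
face bottom [[0.6262 0.1479 0.    ]
 [0.6215 0.0342 0.    ]]
top front [[0.6255 0.1463 0.058 ]
 [0.6193 0.036  0.058 ]]
nose sides [[0.5704 0.1164 0.028 ]
 [0.5702 0.0783 0.028 ]] tip [[0.589  0.0971 0.028 ]]
circ (571.1349487304688, 95.954345703125) 17.209760665893555
side circ ((571.6076049804688, 97.85005950927734), 16.945783615112305)
```

>>> drive_tool(increments=[[-0.0005, -0.0009, 0.004, 0, 0, 0, -1], [0, -0.0009, 0.008, 0, 0, 0, -1], [0, 0, 0.008, 0, 0, 0, -1], [0, 0, 0.004, 0, 0, 0, -1], [0, 0, 0, 0, 0, 0, -1]])

```text
time_s: 12.45
eef_pos: [0.4632, 0.1, 0.0194]
eef_rot: [0.707, 0.023, 0.707, -0.023]
wrist_force: [-1.4, 0.7, 3.0]
opening: 0.269
```

```bash
python3 - <<'E'
from h import *
plan([.441,.1035,.018],86.35)
c=grab('top'); a=cv2.resize(c['img'][155:205,300:360],None,fx=12,fy=12,interpolation=cv2.INTER_CUBIC);a=np.clip(a.astype(float)*1.6,0,255).astype(np.uint8);cv2.imwrite('pics/t10.png',a[:,:,::-1])
c=grab('side'); a=cv2.resize(c['img'][180:300,240:400],None,fx=5.,fy=5.,interpolation=cv2.INTER_CUBIC);cv2.imwrite('pics/s10.png',a[:,:,::-1])
E
```

```text
t 12.45 pos [0.4632 0.1    0.0194] F [-1.4  0.7  3. ] open 0.269 q [-0.04  0.3   1.99 -0.    0.85 -1.55]
shift tool now [ 0.0014  0.0021 -0.0224] turn(deg) [-0.03  0.02  0.  ]
shift in final tool axes [ 0.0014  0.0021 -0.0224]
axes world (cols)
 [[ 0.     0.064  0.998]
 [-0.     0.998 -0.064]
 [-1.    -0.     0.   ]]
```

View pics/t10.png

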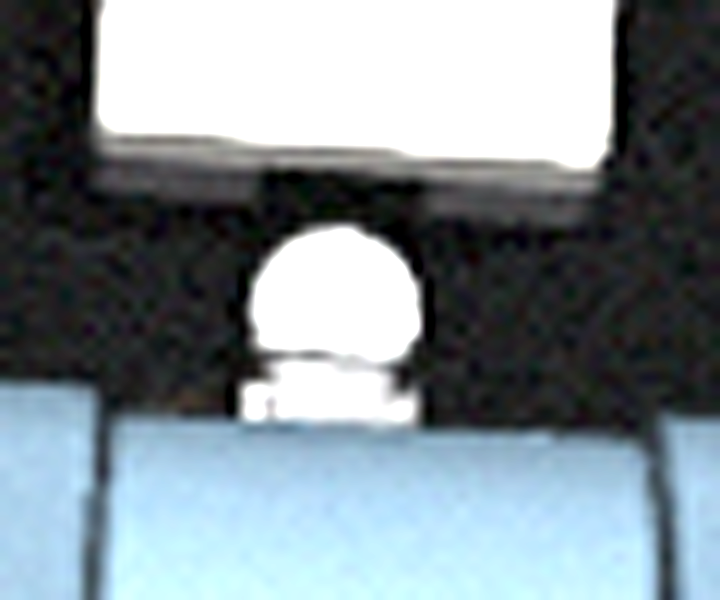

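View pics/s10.png

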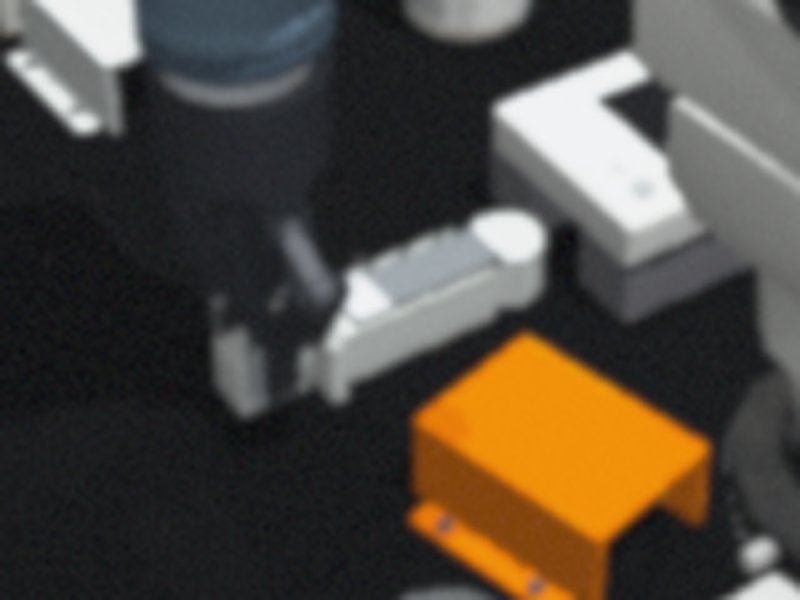

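>>> drive_tool(increments=[[0, 0, 0.003, 0, 0, 0, -1], [0, 0, 0.003, 0, 0, 0, -1], [0, 0, 0.003, 0, 0, 0, -1], [0, 0, 0.003, 0, 0, 0, -1]])

```text
time_s: 13.05
eef_pos: [0.4737, 0.0995, 0.0193]
eef_rot: [0.706, 0.023, 0.708, -0.023]
wrist_force: [-6.7, 0.8, 10.7]
opening: 0.265
```

>>> drive_tool(increments=[[0, 0, 0.003, 0, 0, 0, -1], [0, 0, 0.003, 0, 0, 0, -1], [0, 0, 0.003, 0, 0, 0, -1]])

```text
time_s: 13.42
eef_pos: [0.4828, 0.0989, 0.0194]
eef_rot: [0.706, 0.023, 0.708, -0.023]
wrist_force: [-7.2, -0.1, 10.4]
opening: 0.263
```

```bash
python3 - <<'E'
from h import *
plan([.592,.09,.018],86.35)
c=grab('top'); a=cv2.resize(c['img'][155:205,300:360],None,fx=12,fy=12,interpolation=cv2.INTER_CUBIC);a=np.clip(a.astype(float)*1.6,0,255).astype(np.uint8);cv2.imwrite('pics/t11.png',a[:,:,::-1])
c=grab('side'); a=cv2.resize(c['img'][180:300,240:400],None,fx=5.,fy=5.,interpolation=cv2.INTER_CUBIC);cv2.imwrite('pics/s11.png',a[:,:,::-1])
E
```

```text
t 13.43 pos [0.4828 0.0989 0.0194] F [-7.2 -0.1 10.4] open 0.263 q [-0.04  0.34  1.94  0.    0.86 -1.55]
shift tool now [ 0.0011 -0.0019  0.1095] turn(deg) [-0.02 -0.13  0.  ]
shift in final tool axes [ 0.0014 -0.0019  0.1095]
axes world (cols)
 [[-0.002  0.064  0.998]
 [ 0.     0.998 -0.064]
 [-1.    -0.    -0.002]]
```

View pics/t11.png

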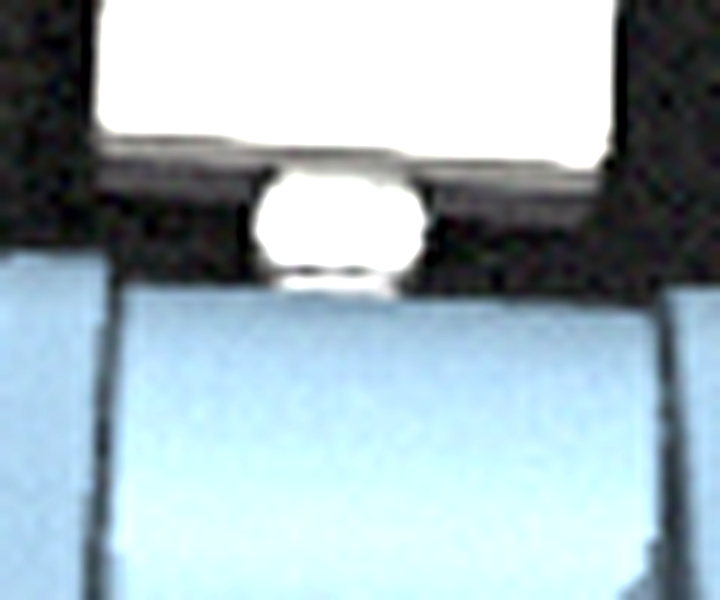

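View pics/s11.png

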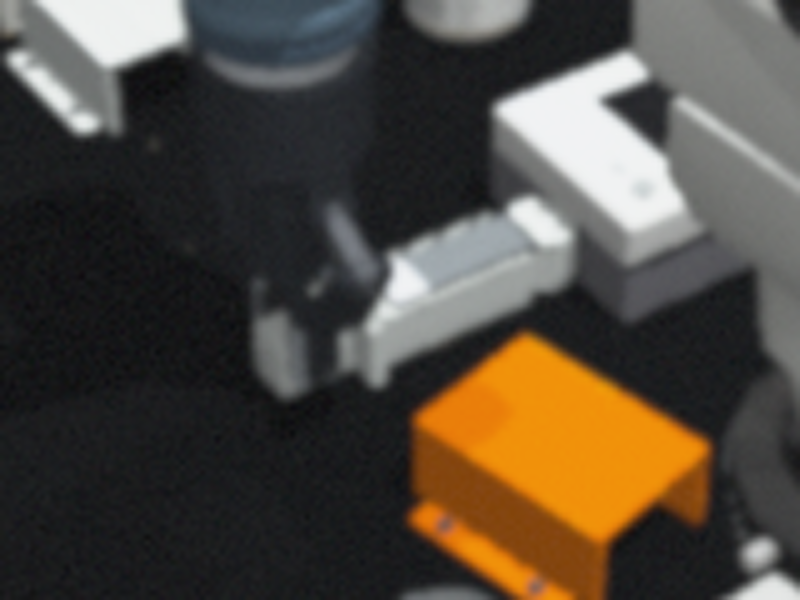

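>>> drive_tool(increments=[[-0.0005, 0, 0.002, 0, 0, 0, -1], [0, 0, 0.003, 0, 0, 0, -1], [0, 0, 0.003, 0, 0, 0, -1]])

```text
time_s: 13.9
eef_pos: [0.4919, 0.0981, 0.0195]
eef_rot: [0.707, 0.023, 0.707, -0.023]
wrist_force: [-0.8, 0.8, -1.7]
opening: 0.269
```

>>> drive_tool(increments=[[0, 0, 0.004, 0, 0, 0, -1], [0, 0, 0.004, 0, 0, 0, -1], [0, 0, 0.004, 0, 0, 0, -1]])

```text
time_s: 14.28
eef_pos: [0.5041, 0.0974, 0.0197]
eef_rot: [0.707, 0.023, 0.707, -0.023]
wrist_force: [-1.1, 0.3, -2.3]
opening: 0.266
```

>>> drive_tool(increments=[[0, 0, 0.004, 0, 0, 0, -1], [0, 0, 0.004, 0, 0, 0, -1], [0, 0, 0.004, 0, 0, 0, -1]])

```text
time_s: 14.65
eef_pos: [0.516, 0.0966, 0.0197]
eef_rot: [0.707, 0.023, 0.707, -0.023]
wrist_force: [-1.1, -0.0, -2.1]
opening: 0.269
```

>>> drive_tool(increments=[[0, 0, 0.004, 0, 0, 0, -1], [0, 0, 0.004, 0, 0, 0, -1], [0, 0, 0.004, 0, 0, 0, -1], [0, 0, 0.004, 0, 0, 0, -1]])

```text
time_s: 15.15
eef_pos: [0.532, 0.0956, 0.0197]
eef_rot: [0.707, 0.023, 0.707, -0.023]
wrist_force: [-1.1, 0.8, -2.5]
opening: 0.266
```

>>> drive_tool(increments=[[0, 0, 0.004, 0, 0, 0, -1], [0, 0, 0.004, 0, 0, 0, -1], [0, 0, 0.004, 0, 0, 0, -1], [0, 0, 0.004, 0, 0, 0, -1]])

```text
time_s: 15.65
eef_pos: [0.5479, 0.0946, 0.0197]
eef_rot: [0.707, 0.023, 0.707, -0.023]
wrist_force: [0.0, 0.4, -2.2]
opening: 0.267
```

```bash
python3 - <<'E'
from h import *
plan([.592,.09,.018],86.35)
c=grab('side'); a=cv2.resize(c['img'][180:300,240:400],None,fx=5.,fy=5.,interpolation=cv2.INTER_CUBIC);cv2.imwrite('pics/s12.png',a[:,:,::-1])
E
```

```text
t 15.65 pos [0.5479 0.0946 0.0197] F [ 0.   0.4 -2.2] open 0.267 q [-0.04  0.44  1.78 -0.    0.91 -1.55]
shift tool now [ 0.0017 -0.0017  0.0443] turn(deg) [-0.03 -0.    0.  ]
shift in final tool axes [ 0.0017 -0.0018  0.0443]
axes world (cols)
 [[-0.     0.064  0.998]
 [-0.     0.998 -0.064]
 [-1.    -0.    -0.   ]]
```

View pics/s12.png

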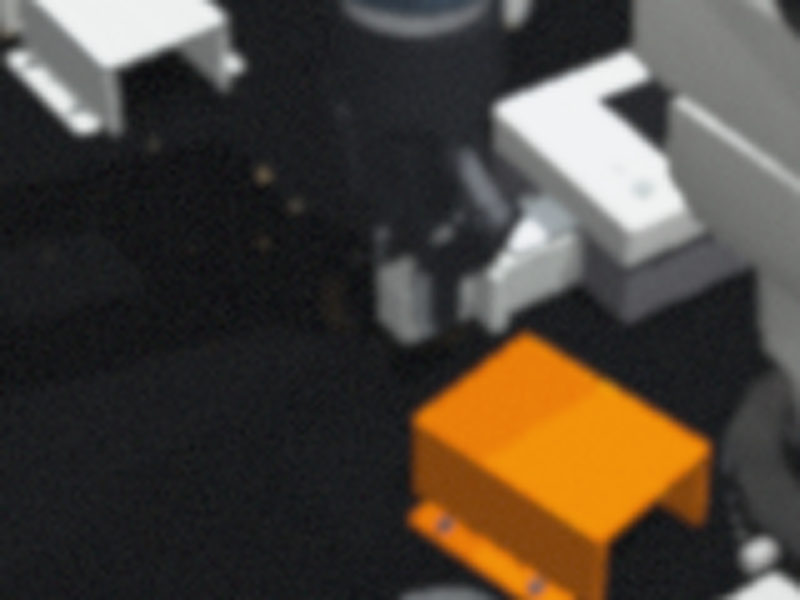

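>>> drive_tool(increments=[[0, 0, 0.003, 0, 0, 0, -1], [0, 0, 0.003, 0, 0, 0, -1], [0, 0, 0.003, 0, 0, 0, -1], [0, 0, 0.003, 0, 0, 0, -1], [0, 0, 0.003, 0, 0, 0, -1]])

```text
time_s: 16.32
eef_pos: [0.5629, 0.0936, 0.0197]
eef_rot: [0.707, 0.023, 0.707, -0.023]
wrist_force: [-0.5, 0.9, -2.2]
opening: 0.269
```

>>> drive_tool(increments=[[0, 0, 0.002, 0, 0, 0, -1], [0, 0, 0.002, 0, 0, 0, -1]])

```text
time_s: 16.58
eef_pos: [0.5667, 0.0934, 0.0197]
eef_rot: [0.707, 0.023, 0.707, -0.023]
wrist_force: [-0.7, 0.3, -1.7]
opening: 0.271
```

>>> drive_tool(increments=[[0, 0, 0.002, 0, 0, 0, -1], [0, 0, 0.002, 0, 0, 0, -1]])

```text
time_s: 16.82
eef_pos: [0.5708, 0.0931, 0.0198]
eef_rot: [0.707, 0.023, 0.707, -0.023]
wrist_force: [-0.9, -0.4, -1.6]
opening: 0.265
```

>>> drive_tool(increments=[[0, 0, 0.002, 0, 0, 0, -1], [0, 0, 0.002, 0, 0, 0, -1]])

```text
time_s: 17.08
eef_pos: [0.5733, 0.093, 0.0194]
eef_rot: [0.706, 0.023, 0.708, -0.023]
wrist_force: [-6.1, 0.2, 0.5]
opening: 0.27
```

>>> drive_tool(increments=[[0, 0, 0.002, 0, 0, 0, -1], [0, 0, 0.002, 0, 0, 0, -1]])

```text
time_s: 17.32
eef_pos: [0.5779, 0.0927, 0.0195]
eef_rot: [0.706, 0.023, 0.707, -0.023]
wrist_force: [-3.8, 0.7, 0.2]
opening: 0.265
```

>>> drive_tool(increments=[[0, 0, 0.002, 0, 0, 0, -1], [0, 0, 0.002, 0, 0, 0, -1]])

```text
time_s: 17.58
eef_pos: [0.5829, 0.0923, 0.0197]
eef_rot: [0.707, 0.023, 0.707, -0.023]
wrist_force: [-2.1, 0.2, -2.1]
opening: 0.267
```

>>> drive_tool(increments=[[0, 0, 0.002, 0, 0, 0, -1], [0, 0, 0.002, 0, 0, 0, -1]])

```text
time_s: 17.82
eef_pos: [0.5868, 0.092, 0.0197]
eef_rot: [0.707, 0.023, 0.707, -0.023]
wrist_force: [-2.1, 0.5, -2.9]
opening: 0.266
```

>>> drive_tool(increments=[[0, 0, 0.002, 0, 0, 0, -1], [0, 0, 0.002, 0, 0, 0, -1]])

```text
time_s: 18.08
eef_pos: [0.5916, 0.0917, 0.02]
eef_rot: [0.707, 0.023, 0.706, -0.023]
wrist_force: [2.6, -0.5, -3.5]
opening: 0.266
```

>>> drive_tool(increments=[[0, 0, 0.0015, 0, 0, 0, -1], [0, 0, 0, 0, 0, 0, -1]])

```text
time_s: 18.32
eef_pos: [0.593, 0.0916, 0.0201]
eef_rot: [0.707, 0.023, 0.706, -0.023]
wrist_force: [3.2, 0.2, -2.3]
opening: 0.268
```

>>> drive_tool(increments=[[0, 0, 0.001, 0, 0, 0, -1], [0, 0, 0, 0, 0, 0, -1]])

```text
time_s: 18.58
eef_pos: [0.5931, 0.0916, 0.0198]
eef_rot: [0.707, 0.023, 0.707, -0.023]
wrist_force: [1.3, 0.3, -1.7]
opening: 0.266
```

>>> drive_tool(increments=[[0, 0, 0.001, 0, 0, 0, -1], [0, 0, 0, 0, 0, 0, -1]])

```text
time_s: 18.82
eef_pos: [0.5937, 0.0916, 0.0196]
eef_rot: [0.706, 0.023, 0.707, -0.023]
wrist_force: [-1.2, 0.5, -1.4]
opening: 0.268
```

```bash
python3 - <<'E'
from h import *
plan([.592,.09,.018],86.35)
c=grab('side'); a=cv2.resize(c['img'][195:275,300:400],None,fx=7.,fy=7.,interpolation=cv2.INTER_CUBIC);cv2.imwrite('pics/s13.png',a[:,:,::-1])
E
```

```text
t 18.82 pos [0.5937 0.0916 0.0196] F [-1.2  0.5 -1.4] open 0.268 q [-0.04  0.52  1.66 -0.    0.96 -1.55]
shift tool now [ 0.0016 -0.0018 -0.0016] turn(deg) [-0.03 -0.04  0.  ]
shift in final tool axes [ 0.0016 -0.0018 -0.0016]
axes world (cols)
 [[-0.001  0.064  0.998]
 [ 0.     0.998 -0.064]
 [-1.    -0.    -0.001]]
```

View pics/s13.png

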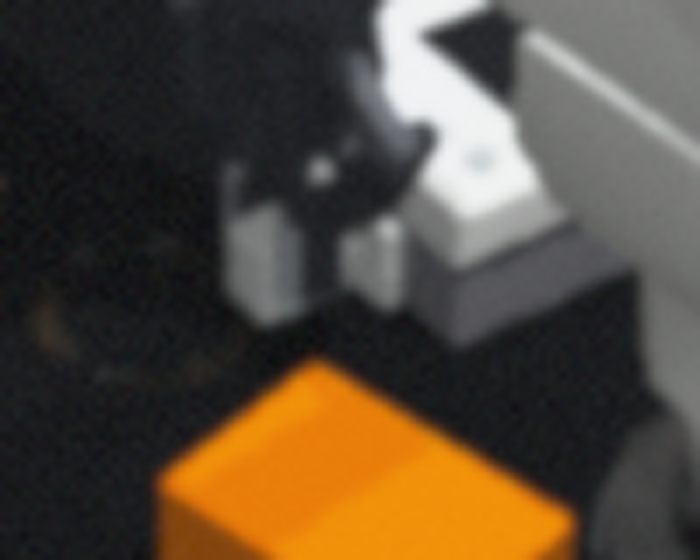

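>>> drive_tool(increments=[[0, 0, 0.001, 0, 0, 0, -1], [0, 0, 0, 0, 0, 0, -1]])

```text
time_s: 19.12
eef_pos: [0.5939, 0.0917, 0.0194]
eef_rot: [0.706, 0.023, 0.708, -0.023]
wrist_force: [-5.6, 0.1, 1.1]
opening: 0.267
```

>>> drive_tool(increments=[[0, 0, 0.001, 0, 0, 0, -1], [0, 0, 0, 0, 0, 0, -1]])

```text
time_s: 19.38
eef_pos: [0.5939, 0.0917, 0.0194]
eef_rot: [0.705, 0.023, 0.708, -0.023]
wrist_force: [-9.7, -0.2, 5.0]
opening: 0.264
```

>>> drive_tool(increments=[[0, 0, 0.001, 0, 0, 0, -1], [0, 0, 0, 0, 0, 0, -1]])

```text
time_s: 19.62
eef_pos: [0.5939, 0.0917, 0.0194]
eef_rot: [0.704, 0.023, 0.709, -0.023]
wrist_force: [-13.4, -0.3, 9.8]
opening: 0.27
```

>>> drive_tool(increments=[[0, 0, -0.002, 0, 0, 0, -1], [0.0005, 0, 0, 0, 0, 0, -1], [0, 0, 0, 0, 0, 0, -0.3], [0, 0, 0, 0, 0, 0, 0.1], [0, 0, 0, 0, 0, 0, 0.1], [0, 0, 0, 0, 0, 0, 0.1], [0, 0, 0, 0, 0, 0, 0.1]])

```text
time_s: 20.5
eef_pos: [0.5952, 0.0915, 0.0193]
eef_rot: [0.707, 0.023, 0.707, -0.023]
wrist_force: [-0.3, 0.4, 0.4]
opening: 0.551
```

>>> drive_tool(increments=[[-0.01, 0, 0, 0, 0, 0, 0.1], [-0.03, 0, 0, 0, 0, 0, 0.1], [-0.05, 0, 0, 0, 0, 0, 0.1], [-0.03, 0, -0.05, 0, 0, 0, 0.1], [0, 0, -0.06, 0, 0, 0, 0.1], [0, 0, -0.06, 0, 0, 0, 0.1], [0, 0, -0.06, 0, 0, 0, 0.1], [0, 0, 0, 0, 0, 0, 0.1]])

```text
time_s: 21.5
eef_pos: [0.3607, 0.1069, 0.1384]
eef_rot: [0.706, 0.022, 0.708, -0.022]
wrist_force: [0.8, 0.2, 0.3]
opening: 0.549
```

```bash
python3 - <<'E'
from h import *
plan([.592,.09,.018],86.35)
c=grab('side'); a=cv2.resize(c['img'][195:275,300:400],None,fx=7.,fy=7.,interpolation=cv2.INTER_CUBIC);cv2.imwrite('pics/s14.png',a[:,:,::-1])
c=grab('top'); a=cv2.resize(c['img'][100:270,220:420],None,fx=3.5,fy=3.5,interpolation=cv2.INTER_CUBIC);cv2.imwrite('pics/t14.png',a[:,:,::-1])
a=cv2.resize(c['img'][165:205,310:360],None,fx=14,fy=14,interpolation=cv2.INTER_CUBIC);cv2.imwrite('pics/t14z.png',a[:,:,::-1])
E
```

```text
t 21.5 pos [0.3607 0.1069 0.1384] F [0.8 0.2 0.3] open 0.549 q [-0.03 -0.16  2.18  0.    1.13 -1.54]
shift tool now [ 0.1198 -0.0023  0.2322] turn(deg) [ 0.03 -0.16 -0.  ]
shift in final tool axes [ 0.1204 -0.0022  0.2319]
axes world (cols)
 [[-0.003  0.063  0.998]
 [ 0.     0.998 -0.063]
 [-1.     0.    -0.003]]
```

View pics/s14.png

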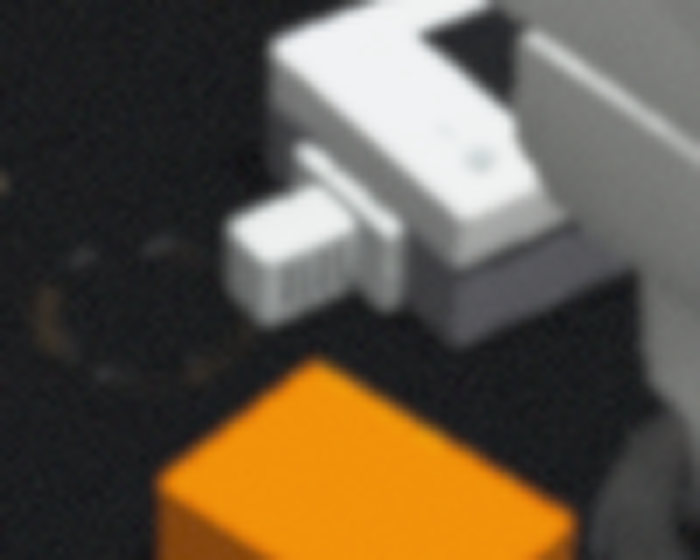

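View pics/t14.png

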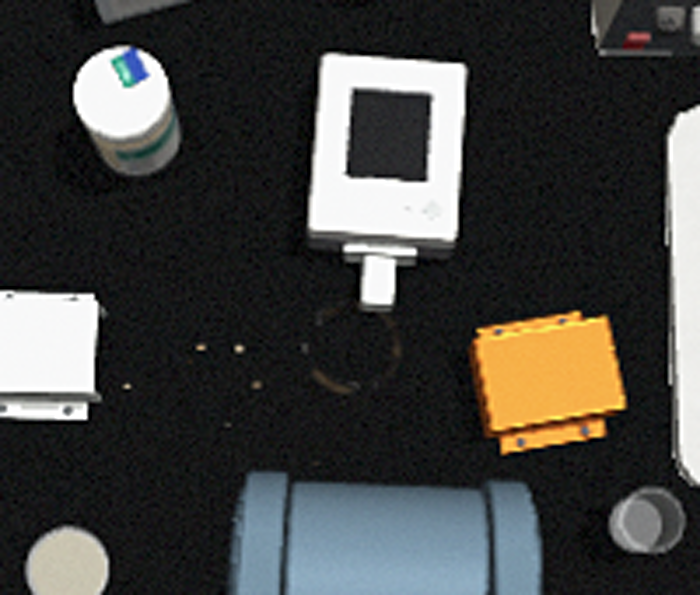

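View pics/t14z.png

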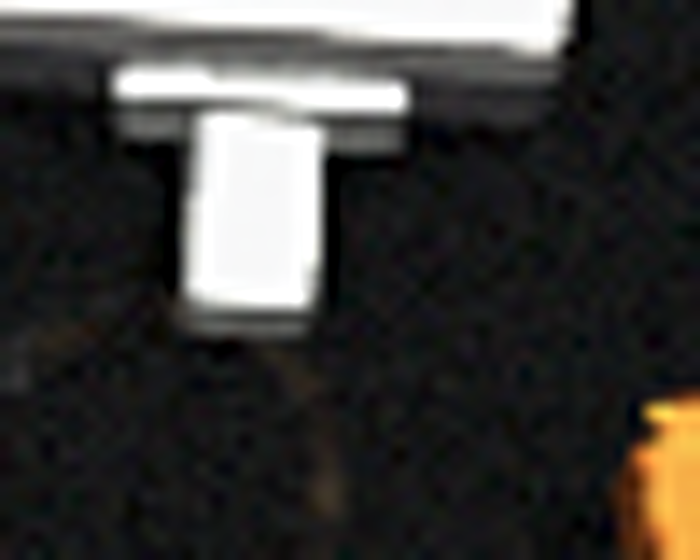

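```bash
python3 - <<'E'
from h import *
c=load('top'); f=lambda l:[(310+(x+.5)/14-.5,165+(y+.5)/14-.5) for x,y in l]
print(atz(c,f([(183,305),(318,312)]),.030).round(4)); print('flange',atz(c,f([(112,68),(408,82),(112,100),(408,110)]),.034).round(4))
for n in('top','side'):
    P=cloud(load(n));
    m=np.all((P>(.56,.04,.026))&(P<(.618,.14,.04)),axis=2);Q=P[m];print(n,Q.min(0),Q.max(0),[np.median(Q[(Q[:,0]>a)&(Q[:,0]<a+.01),2]).round(4) for a in(.58,.59,.6)])
    print('jar',np.nanmean(P[np.all((P>(.65,.2,.095))&(P<(.78,.35,.12)),axis=2)],0),'dish',np.nanmean(P[np.all((P>(.33,.27,.006))&(P<(.42,.37,.02)),axis=2)],0))
E
```

```text
[[0.5769 0.1065 0.03  ]
 [0.5759 0.0812 0.03  ]]
flange [[0.6215 0.1203 0.034 ]
 [0.6196 0.0645 0.034 ]
 [0.6153 0.1203 0.034 ]
 [0.6142 0.0645 0.034 ]]
top [0.57604896 0.06617198 0.02604713] [0.61792379 0.11638127 0.03849361] [np.float64(0.0286), np.float64(0.0289), np.float64(0.0287)]
jar [0.71502428 0.28185061 0.1011268 ] dish [0.37748675 0.32075515 0.01153473]
side [0.5762866  0.06233229 0.02621905] [0.61797371 0.11799581 0.03573298] [np.float64(0.0292), np.float64(0.0289), np.float64(0.029)]
jar [0.71170772 0.27852603 0.10075085] dish [0.3761011  0.31787588 0.01156736]
```

```bash
python3 -c "
from bench import hand_in; print(hand_in())"
```

```text
the job is handed in; nothing more can be done
None
```

The carrier is in the scanner with its flange against the front face, and I handed the job in at about 21.5 s of the 61 s allowed. `hand_in` gives no verdict.

- **Removal:** I gripped the carrier by the nose, drew it level out of the sleeve, and turned it to line up with the slot. I then laid it flat about 30 mm in front of the scanner and let go.
- **Insertion:** I gripped the tail tab, corrected about 2 mm sideways from the top camera, and slid the nose into the slot. The highest push read between steps was about 6 N at the catches, and then the force reversed as they pulled the carrier in.
- **Home:** The tool stopped at x = 0.5939 and did not move over three more 1 mm steps, while the push rose to about 13 N. I eased off, opened the fingers and backed away.

**Last checks:**
- In both pictures the flange lies on the scanner's front. The tab end measures x ≈ 0.576, which puts the flange at about 0.622, the same as my estimate of the front face. That estimate is only good to about 2 mm, so the hard stop is the stronger evidence.
- The tab's top is level at about 0.029 m.
- The jar and dish read within a few millimetres of their first positions. I checked the beaker only by eye in the last top picture, where it looks unmoved.
- The wrist force was near zero, with the arm clear of everything.

No check failed or disagreed.

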